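# Tidy the stationery into its desk trays

## Robot

A 6-joint arm with a two-finger parallel gripper is mounted at the origin on a cart in front of the work surface, level with it; the furniture and walls round the work are solid. World frame = base frame: x ahead of the robot, y to its left, z up, the work surface at z = 0. Lengths are in m, angles in degrees, forces in N, time in s.
With the tool pointing down it reaches from about 0.375 to 0.75 m from the base axis. Payload 9 kg.
Tool frame: the origin (TCP) lies where the fingers leave the gripper's body, on its centre line; the fingertips stand 73 mm ahead of it and the grasp point (between the pads) lies 54 mm ahead of it (robot.tip_reach is the distance from the TCP to the fingertips, in m); z points along the fingers, y is the line along which they close (so a half turn about z gives the same grasp; the last joint's range is limited). The gripper opens to 85 mm and grips with 20 to 120 N. Pads are 22 mm wide; open, the fingers measure 114 mm over their backs; the gripper's body (76 mm by 85 mm) begins 54 mm behind the grasp point. The pads swing forward as they close: fully open they stand 13 mm farther back than shut.
Start: joints at [-77.619, 5.964, 5.575, 89.605, 0, 77.527], TCP at [0.252, -0.544, 0.304] pointing down, gripper open.
Joint ranges: [-171.21, 171.21], [-48.23, 106.86], [-62.78, 66.21], [-105.2, 120.99], [-86.42, 89.51], [-180, 180]. Speed limits (degrees/s): [127.2, 127.2, 147.25, 180, 180, 180].

## Interface

Orientations are given as [roll, pitch, yaw] about the fixed x, y, z axes, in that order (R = Rz(yaw) Ry(pitch) Rx(roll)).
In Python, from plant import robot gives the robot as it stands. Calls block until the motion is done:
- robot.move_pose(position, orientation): joint-space move of the TCP to a pose.
- robot.line_to(position, vel=0.15, rotation=None, guard=None): straight line of the TCP; rotation=None keeps the orientation; vel is the mean speed in m/s. With guard (N) it stops when the force on the tool has changed by that much, and returns True; else False.
- robot.goto_joints(angles): joint-space move.
- robot.set_gripper(opening): finger opening in m; the grip force is fixed at half the most; returns when the fingers have stopped.
- robot.pause(seconds).
- robot.ik(position, orientation): joint angles nearest the present ones, or None.
- robot.observe(): the state.
- robot.grab_frame(name): name is "side" or "top"; returns the picture (420x560x3 uint8, blue, green, red); there is no depth.
- robot.get_calibration(name): a dict with "vertical_fov" (degrees; the focal length in pixels is half the picture's height over the tangent of half this angle, whatever the lens; pixels are square), "cx", "cy" (the principal point, pixels), "rvec" (rotation vector, rad) and "tvec" (3), from world to camera coordinates, as OpenCV has them. Camera axes: x right, y down, z forward; pixel columns grow to the right and rows downward; lengths in m; the calibration is good to about 2 mm. A picture is of the moment at which its call begins. get_calibration takes no time and is no camera call.
A pose or a line that the arm cannot do raises robot.IKError and nothing moves.
- robot.job_done(): hands the job in; it is judged then, once.
The state is a dict: "time": time; "q": joint angles; "qvel": joint speeds; "joint_torque": joint torques, N m; "tool_pos": TCP position; "tcp_rot": TCP orientation; "ft_force": force on the tool from outside, world axes, zero at the start; "torque": the same for the moment, N m; "gripper_width": finger opening in m; "gripper_force": force on a finger pad.
Only numpy, scipy, OpenCV 4.12 (cv2) and the standard library are available. Lean on these libraries where they do the work, as an engineer would, in place of code of your own. Each camera call takes 0.05 s, during which the arm holds its last target. There are 200 camera calls.

## Task

Put the four pieces of stationery away on the desk, each in its own holder: lay the blue-and-white eraser flat in the long blue tray and the brass pencil sharpener flat in the small yellow tray, stand the ink bottle upright on the round cork coaster inside its rim, and stand the red-and-white glue stick upright in the red cup. Never tip the ink bottle over, and leave the red cotton reel and the tea candle standing where they are.

Things in the scene. Friction and masses are not known exactly. Their poses are not given: they have to be found in the camera images.
- eraser: Loose eraser, a dark blue card sleeve with a white end, lying flat: 20 (x) x 52 (y) x 12 mm high, about 20 to 30 g. Origin at the centre of its underside, z up. y runs along its length; pinch it across x.
- sharpener: Loose small brass pencil sharpener (wedge block with a steel blade on top), lying flat: 16 (x) x 25 (y) mm, its gripable body 10 mm high (12 mm with the screw), about 14 to 25 g. Origin at the centre of its underside, z up. Pinch it across x.
- ink_bottle: Loose dark blue ink bottle with black cap, standing: round body 43 mm in diameter up to 44 mm high, cap 25 mm in diameter, 58 mm high in all, about 70 to 120 g. Origin at the centre of its underside, z up. Grasp the body.
- glue_stick: Loose glue stick, red barrel and white cap, standing: a cylinder 22 mm in diameter, 90 mm high, about 18 to 31 g. Origin at the centre of its underside, z up. 
- blue_tray: Fixed long shallow blue tray with a grey felt floor, for the eraser: inside 46 (x) x 76 (y) mm, walls 3 mm thick, rim 7 mm above the desk, floor 3 mm above the desk. Origin at the centre of its underside, z up. y runs along its length. (Behind all these things stands a screen 0.42 m high, its face at x = 0.67; pottery 112 mm high stands beyond y = 0.26.)
- yellow_tray: Fixed small shallow yellow tray with a grey felt floor, for the sharpener: inside 42 (x) x 50 (y) mm, walls 3 mm thick, rim 7 mm above the desk, floor 3 mm above the desk. Origin at the centre of its underside, z up. 
- cork_coaster: Fixed round cork coaster, for the ink bottle: 80 mm in diameter outside, recess 72 mm in diameter, its floor 4 mm and its raised rim 8 mm above the desk. Origin at the centre of its underside, z up. 
- red_cup: Fixed round red cup open at the top, for the glue stick: outside 45 mm in diameter, 40 mm high, inside 38 mm in diameter, its floor 4 mm above the desk. Origin at the centre of its underside, z up. 
- thread_spool: Loose red cotton reel standing on end, 28 mm in diameter, 35 mm high; a bystander to be left alone. Origin at the centre of its underside, z up. 
- tea_candle: Loose tea candle, green wax in a pale cup, 38 mm in diameter, 17 mm high; a bystander to be left alone. Origin at the centre of its underside, z up. 
Things that resemble listed ones, but are neither listed nor needed, are in the scene too. Leave any orange look-alike of the sharpener alone.

How it is judged:
By the outcome, as a careful person would: the job done as asked, in the order asked, and still so for the second after the job is handed in, with the robot touching nothing.
It also fails if it takes over 106 s, if anything falls off the work surface, if the arm or the gripper's body presses on something with over 40 N, if the wrist force passes 120 N, or if a joint passes its speed limit or range.

## Working session

There is one attempt and no reset: what is moved stays moved. The work goes in short steps, each a Python script; the robot and the scene stay as the last script left them, time stands still between calls to the robot, and variables do not carry over. Pictures are saved under pics/ and viewed, at most 14 in all, crops included, and the job is handed in when it is done.

```bash
ls; mkdir -p pics; python3 - <<'E'
from plant import robot
import cv2
for n in("top","side"):
    cv2.imwrite(f"pics/{n}0.png",cv2.resize(robot.grab_frame(n),(784,588),interpolation=cv2.INTER_CUBIC)); print(robot.get_calibration(n))
s=robot.observe();print(s["time"],s["tcp_rot"])
E
```

```text
pics
{'vertical_fov': 47.70137715684555, 'cx': 286.0646232516077, 'cy': 206.0087729499261, 'rvec': array([ 2.19298409, -2.01625084,  0.22194873]), 'tvec': array([-0.11100663,  0.48254633,  0.83906764])}
{'vertical_fov': 46.002073086590435, 'cx': 284.7599617307976, 'cy': 200.30948887555087, 'rvec': array([2.07977532, 0.00386816, 0.011041  ]), 'tvec': array([-0.50294018, -0.0267126 ,  1.0530882 ])}
0.1 [-1.79934387e+02 -1.53005058e-02  2.48558103e+01]
```

View pics/top0.png

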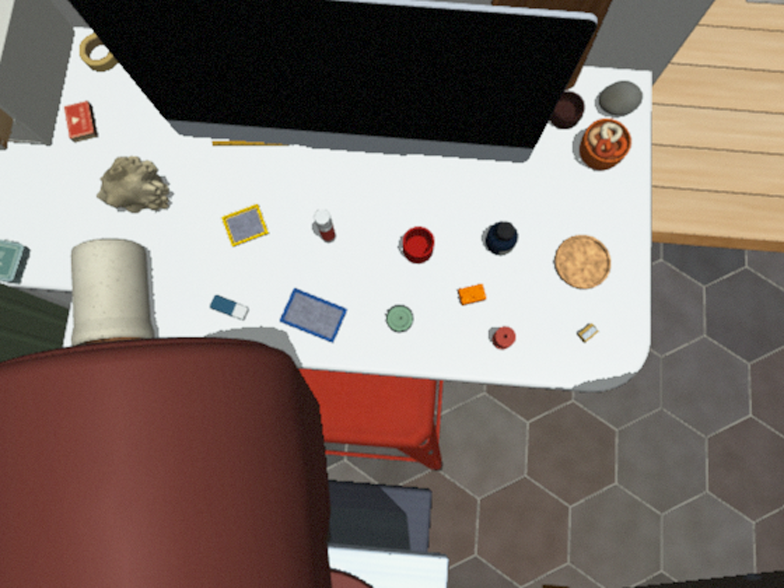

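View pics/side0.png

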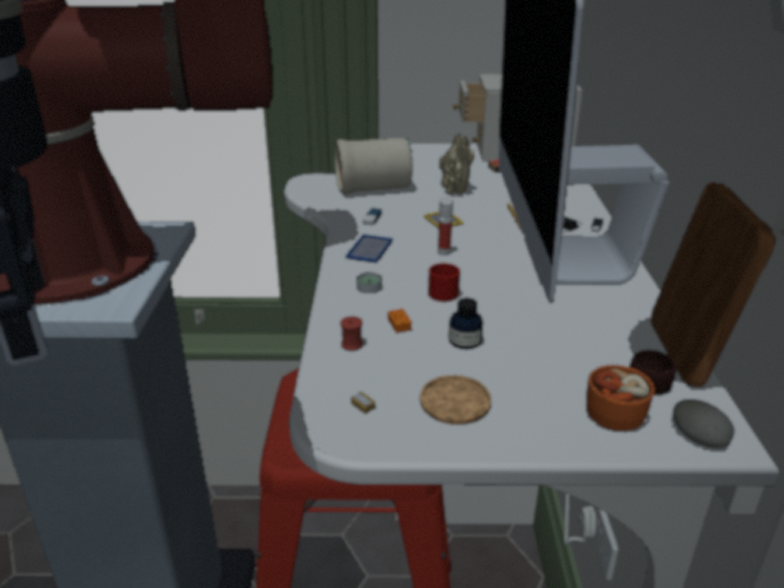

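The four tools are visible. In the top picture, at 784-pixel scale, the eraser is at (230,307), the glue stick at (325,226) and the ink bottle at (502,238). There are two sharpener candidates: the brass block at (588,332) and the orange block at (472,294). The brass one fits the description because it has a pale steel blade and isn't orange. I'll confirm that in a crop.

```bash
cat > h.py <<'E'
import numpy as np, cv2
from plant import robot
def cam(n):
    c=robot.get_calibration(n); f=210/np.tan(np.radians(c["vertical_fov"]/2))
    return np.array([[f,0,c["cx"]],[0,f,c["cy"]],[0,0,1]]),cv2.Rodrigues(c["rvec"])[0],c["tvec"],c["rvec"]
def unproj(n,uv,z):
    K,R,t,_=cam(n); uv=np.atleast_2d(np.float64(uv))
    d=np.c_[uv,np.ones(len(uv))]@np.linalg.inv(K).T@R; o=-R.T@t
    return (o+d*((z-o[2])/d[:,2])[:,None])[:,:2]
def proj(n,p):
    K,R,t,rv=cam(n); return cv2.projectPoints(np.atleast_2d(np.float64(p)),rv,t,K,None)[0][:,0]
E
python3 - <<'E'
from h import *
T=robot.grab_frame("top");S=robot.grab_frame("side")
for n in("top","side"):
    K,R,t,_=cam(n);print(n,-R.T@t)
a=cv2.resize(T[140:260,140:300],None,fx=5,fy=5,interpolation=cv2.INTER_CUBIC)
b=cv2.resize(T[140:260,290:450],None,fx=5,fy=5,interpolation=cv2.INTER_CUBIC)
cv2.imwrite("pics/L.png",a);cv2.imwrite("pics/R.png",b)
# white-desk background mask -> connected components, rectified at z=0
for n,I in(("top",T),("side",S)):
    h=cv2.cvtColor(I,cv2.COLOR_BGR2HSV); 
    m=((h[...,1]>70)|(h[...,2]<110)).astype(np.uint8)
    k,l,st,ce=cv2.connectedComponentsWithStats(m)
    for i in range(1,k):
        if 40<st[i,4]<2500:
            w=unproj(n,ce[i],0.005)[0]
            if .35<w[0]<.7 and -.45<w[1]<.35: print(n,st[i],ce[i].round(1),w.round(4))
E
```

```text
top [ 0.30104455 -0.08188572  0.92297066]
side [ 0.49650984 -0.93354294  0.49460357]
top [101 121  20  29 204] [111.2 134.6] [0.6189 0.2985]
top [ 82 138  25  14 151] [ 94.2 145. ] [0.5938 0.3293]
top [158 146  34  30 263] [174.2 159.8] [0.5764 0.1633]
top [346 159  24  23 422] [357.5 169.7] [ 0.587  -0.2065]
top [226 160  13  13  86] [233.1 166.7] [0.572  0.0435]
top [287 162  23  26 473] [298.2 174.4] [ 0.5672 -0.0885]
top [ 397  168   39   38 1193] [415.9 186.6] [ 0.5618 -0.3247]
top [327 203  20  15 219] [336.7 209.8] [ 0.5011 -0.1699]
top [200 206  48  39 352] [222.9 224.7] [0.4526 0.0508]
top [150 211  19  14 156] [158.9 217.5] [0.4563 0.1775]
top [412 231  15  13  46] [418. 237.] [ 0.4604 -0.3314]
top [351 233  17  16 200] [359.4 240.9] [ 0.4431 -0.2177]
top [ 322  273   87   27 1015] [373.5 284. ] [ 0.3624 -0.2488]
side [304 146  26  36 432] [317.1 162.5] [0.5795 0.128 ]
side [260 149  13  11  70] [267.2 153.4] [0.4602 0.1783]
side [248 168  32  19 423] [263.6 177.2] [0.4561 0.0481]
side [ 306  188   40   62 1323] [325.8 218.9] [ 0.5809 -0.1277]
side [255 195  18  14 226] [263.5 201.7] [ 0.4598 -0.0626]
side [277 221  17  16 211] [285.1 228.5] [ 0.5032 -0.1627]
side [244 227  18  24 345] [251.2 238.6] [ 0.4428 -0.197 ]
side [ 301  269   50   34 1372] [325.  285.6] [ 0.5647 -0.3272]
side [251 284  17  11 114] [259.1 289.2] [ 0.4628 -0.3368]
```

View pics/L.png

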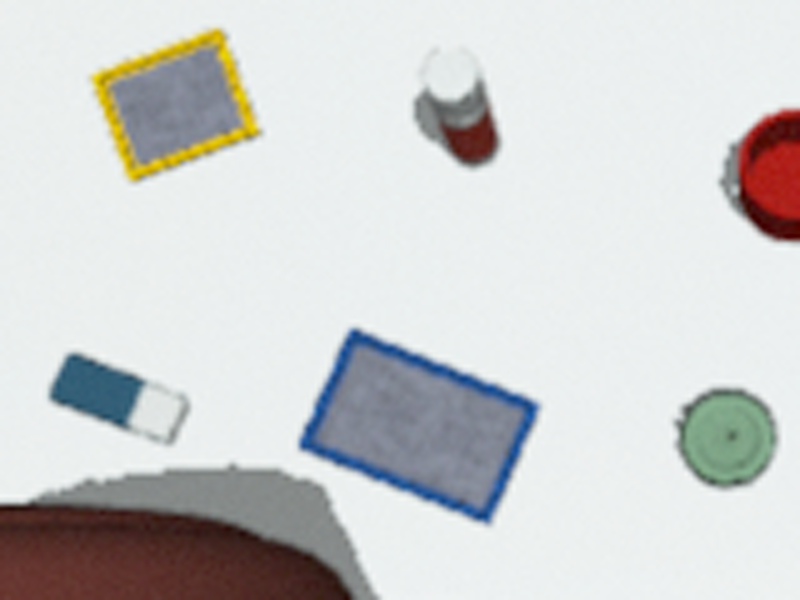

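View pics/R.png

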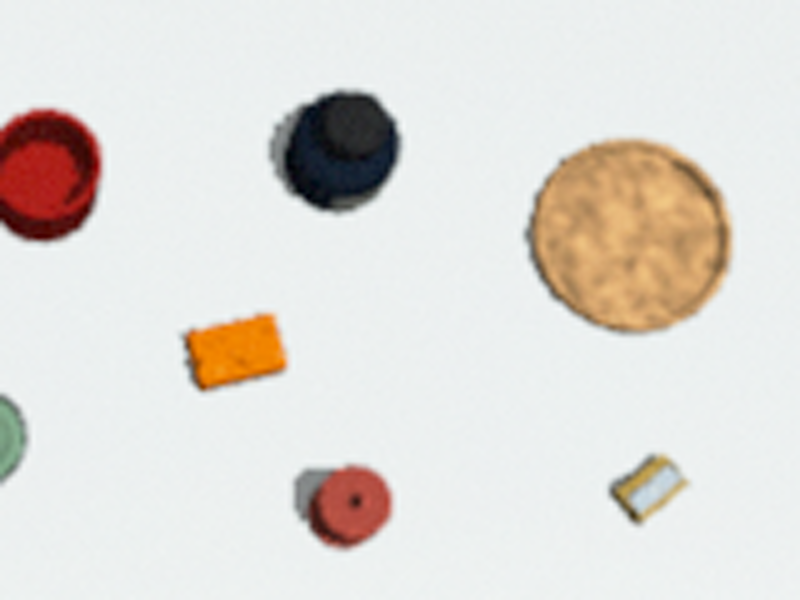

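The crop confirms it: the brass block with the steel blade at R-crop (650,488) is the sharpener. The orange block at (237,352) is the look-alike, so I'll leave it alone. I'll turn the corners into poses and check them with model overlays in both views.

```bash
cat > est.py <<'E'
from h import *
import json
def px(side,pts): return (np.float64(pts)+.5)/5-.5+[140 if side=="L" else 290,140]
def rect(side,c,z):
    w=unproj("top",px(side,c),z); r=w.mean(0)
    e=[w[1]-w[0],w[2]-w[3],w[2]-w[1],w[3]-w[0]]; a=(e[0]+e[1])/2; b=(e[2]+e[3])/2
    la,lb=np.linalg.norm(a),np.linalg.norm(b); s=b if la>lb else a   # short side = object x
    l=a if la>lb else b
    # mean of both directions
    y=np.degrees(np.arctan2(l[1],l[0])); 
    x=np.degrees(np.arctan2(s[1],s[0])); d=((x-y+90+90)%180)-90
    return [*r,(y-90+d/2+90)%180-90],sorted([la,lb])
P={}
for k,s,c,z in[("yellow_tray","L",[(94,76),(222,29),(260,132),(133,181)],.007),("blue_tray","L",[(353,328),(539,405),(490,522),(302,448)],.007),
 ("eraser","L",[(70,352),(189,400),(175,443),(50,398)],.008),("sharpener","R",[(610,490),(658,455),(690,483),(640,523)],.007)]:
    P[k],dim=rect(s,c,z); print(k,np.round(P[k],4),np.round(dim,4))
for k,s,c,z in[("glue_stick","L",(450,74),.09),("red_cup","L",(795,166),.04),("ink_bottle","R",(355,124),.058),("cork_coaster","R",(631,236),.007)]:
    P[k]=[*unproj("top",px(s,[c]),z)[0],0]; print(k,np.round(P[k],4))
json.dump(P,open("P.json","w"))
D=dict(yellow_tray=(48,56,7),blue_tray=(52,82,7),eraser=(20,52,12),sharpener=(16,25,10),glue_stick=(22,0,90),red_cup=(45,0,40),ink_bottle=(43,0,44),cork_coaster=(80,0,8))
for n,(u0,v0,u1,v1,f) in dict(top=(145,140,445,260,2.6),side=(230,130,380,310,3.3)).items():
    I=robot.grab_frame(n); I=cv2.resize(I,None,fx=4,fy=4,interpolation=cv2.INTER_CUBIC)
    for k,(a,b,h) in D.items():
        x,y,t=P[k]; t=np.radians(t); g=np.linspace(0,2*np.pi,41)
        o=np.c_[np.cos(g),np.sin(g)]*a/2000 if b==0 else np.array([(-a,-b),(a,-b),(a,b),(-a,b),(-a,-b)])/2000
        o=o@np.array([[np.cos(t),np.sin(t)],[-np.sin(t),np.cos(t)]])+[x,y]
        for z,col in((0,(0,255,0)),(h/1000,(255,0,255))):
            cv2.polylines(I,[np.int32((proj(n,np.c_[o,np.full(len(o),z)])+.5)*4)],False,col,1)
    I=I[v0*4:v1*4,u0*4:u1*4]; s=min(800/I.shape[1],600/I.shape[0]); cv2.imwrite(f"pics/ov_{n}.png",cv2.resize(I,None,fx=s,fy=s,interpolation=cv2.INTER_AREA))
E
python3 est.py; python3 -c "
from plant import robot;print(robot.tip_reach)"
```

```text
yellow_tray [ 0.5747  0.1609 26.751 ] [0.0472 0.0542]
blue_tray [  0.4525   0.0487 -16.8234] [0.0505 0.0797]
eraser [  0.4532   0.1667 -14.4847] [0.0186 0.0521]
sharpener [ 0.46   -0.3338 44.7542] [0.0165 0.0249]
glue_stick [0.5699 0.0408 0.    ]
red_cup [ 0.5603 -0.0887  0.    ]
ink_bottle [ 0.5815 -0.2047  0.    ]
cork_coaster [ 0.5608 -0.324   0.    ]
0.0726
```

View pics/ov_top.png

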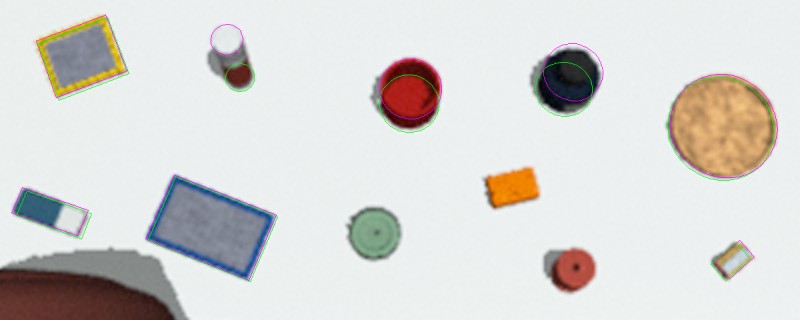

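View pics/ov_side.png

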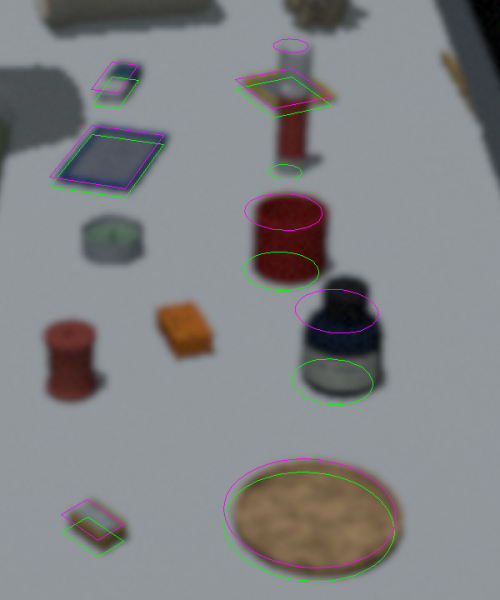

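The top overlay fits well. The side overlay sits a few mm to the left of the real objects, so I'll check for lens distortion on the straight desk edges before trusting the positions.

```bash
python3 - <<'E'
from h import *
T=cv2.cvtColor(robot.grab_frame("top"),cv2.COLOR_BGR2GRAY).astype(float)
S=robot.grab_frame("side"); Sg=cv2.cvtColor(S,cv2.COLOR_BGR2GRAY).astype(float)
def sub(g,i): # subpixel extremal gradient
    d=np.abs(np.diff(g)); j=d.argmax(); w=d[max(j-2,0):j+3]; return i+max(j-2,0)+(w*np.arange(len(w))).sum()/w.sum()+.5
def bow(pts,nm):
    pts=np.array(pts); p=np.polyfit(pts[:,0],pts[:,1],2); r=pts[:,1]-np.polyval(p,pts[:,0]); m=abs(r)<1
    p=np.polyfit(pts[m,0],pts[m,1],2); h=np.ptp(pts[:,0])/2; print(nm,"bow px",p[0]*h*h,"half",h,"rms",r[m].std(), pts[0],pts[-1])
bow([(v,sub(T[v,450:485],450)) for v in range(55,165,2)],"top right edge")       # col of desk right edge
bow([(u,sub(T[262:285,u],262)) for u in range(322,400,2)],"top front edge")
bow([(u,sub(Sg[318:340,u],318)) for u in range(270,520,4)],"side near edge")
# side sizes via masks
h=cv2.cvtColor(S,cv2.COLOR_BGR2HSV)
for nm,(a,b,c,d) in dict(glue=(300,130,335,190),cup=(295,180,335,220),ink=(310,205,355,255),coast=(295,262,357,308)).items():
    g=h[b:d,a:c]; m=(g[...,1]>70)|(g[...,2]<90); ys,xs=np.where(m); print(nm,xs.min()+a,xs.max()+a,ys.min()+b,ys.max()+b)
cv2.imwrite("pics/sc.png",cv2.resize(S[125:260,290:370],None,fx=4.4,fy=4.4,interpolation=cv2.INTER_CUBIC))
E
```

```text
top right edge bow px -1.100970214854236 half 54.0 rms 0.5417617753853309 [ 55.         465.11481481] [163.         464.35714286]
top front edge bow px -0.4197040789790839 half 38.0 rms 0.13783655544461143 [322.         270.72818792] [398.         276.40909091]
side near edge bow px -0.4581412542385004 half 124.0 rms 0.5329139294782149 [270.         335.02083333] [518.         320.54878049]
glue 304 334 130 189
cup 306 334 180 219
ink 310 344 205 248
coast 301 349 269 301
```

View pics/sc.png

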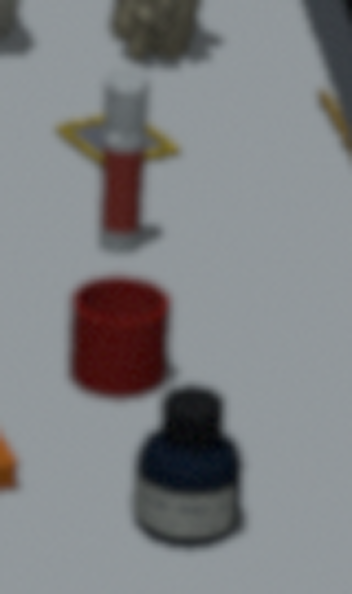

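The edges bow by only about 1 px at most, and the two views agree to 3–4 mm, so the lens is close to pinhole and the rest is calibration error. I'll average the two views and then pick the eraser.

```bash
cat >> h.py <<'E'
import json,os
P=json.load(open("P2.json" if os.path.exists("P2.json") else "P.json"))
OFF=np.array([.0016,-.0012])
def yaw_near(a,x,y):
    "yaw closing along axis at angle a, wrist nearest neutral (yaw = q1-q6+180)"
    q1=np.degrees(np.arctan2(y,x)); c=[a+90+180*k for k in range(-3,4)]
    return min(c,key=lambda w:abs((q1+180-w)-60))
def over(x,y,z,yaw): robot.move_pose([x,y,z],[180,0,yaw])
def st(m=""):
    s=robot.observe(); print(m,"t",round(s["time"],2),"tcp",np.round(s["tool_pos"],4),"w",round(s["gripper_width"],4),"gf",round(float(np.max(s["gripper_force"])),1),"F",np.round(s["ft_force"],1),"q",np.round(s["q"],0))
def down_touch(x,y,lift=.002,zmin=.069):
    robot.line_to([x,y,.092],vel=.15)
    hit=robot.line_to([x,y,zmin],vel=.03,guard=4)
    z=robot.observe()["tool_pos"][2]; robot.line_to([x,y,z+lift],vel=.03); return hit,z
E
python3 - <<'E'
from h import *
c=lambda x,y:(290+(x+.5)/4.4-.5,125+(y+.5)/4.4-.5)
for k,uv,z in[("glue_stick",c(126,80),.09),("glue_stick",c(120,240),0),("red_cup",c(120,294),.04),("ink_bottle",c(193,396),.058)]:
    print(k,unproj("side",uv,z)[0].round(4),np.round(P[k],4))
Q={k:[v[0]+OFF[0],v[1]+OFF[1],v[2]] for k,v in P.items()}
json.dump(Q,open("P2.json","w"))
x,y,a=Q["eraser"]; y0=yaw_near(a,x,y); print(y0)
over(x,y,.17,y0); robot.set_gripper(.05); st("over")
print(down_touch(x,y)); st("low")
robot.set_gripper(0); st("grip")
robot.line_to([x,y,.15],vel=.2); st("up")
E
```

```text
glue_stick [0.5733 0.0433] [0.5699 0.0408 0.    ]
glue_stick [0.5745 0.0505] [0.5699 0.0408 0.    ]
red_cup [ 0.5651 -0.0824] [ 0.5603 -0.0887  0.    ]
ink_bottle [ 0.5861 -0.2005] [ 0.5815 -0.2047  0.    ]
75.51531108678606
over t 3.49 tcp [0.4548 0.1654 0.17  ] w 0.0503 gf 0.0 F [ 0.5 -0.7 -0.1] q [  4. -14. -27.  76.  -0. 109.]
(True, np.float64(0.06960668544115917))
low t 5.12 tcp [0.4548 0.1655 0.0716] w 0.05 gf 0.0 F [-0.6  0.3  1.4] q [  4.  -9. -34.  65.   0. 109.]
grip t 5.5 tcp [0.4559 0.1655 0.073 ] w 0.0183 gf 62.5 F [-0.7 -0.5  9.9] q [  4.  -9. -33.  65.  -0. 109.]
up t 6.04 tcp [0.4547 0.1655 0.1496] w 0.018 gf 59.0 F [-0.5 -0.6 -0.2] q [  4. -13. -29.  74.  -0. 109.]
```

```bash
python3 - <<'E'
from h import *
x,y,a=P["blue_tray"]; w=yaw_near(a,x,y)
over(x,y,.15,w); robot.line_to([x,y,.0815],vel=.1); st("low")
robot.set_gripper(.036); robot.pause(.2); robot.line_to([x,y,.17],vel=.2)
x,y,a=P["sharpener"]; w=yaw_near(a,x,y)
over(x,y,.17,w); st("over sh")
cv2.imwrite("pics/t1.png",cv2.resize(robot.grab_frame("top")[140:260,140:440],(800,320),interpolation=cv2.INTER_CUBIC))
print(down_touch(x,y,lift=.003)); robot.set_gripper(0); st("grip"); robot.line_to([x,y,.17],vel=.2); st("up")
E
```

```text
low t 7.42 tcp [0.4544 0.0476 0.082 ] w 0.0182 gf 59.0 F [ 0.4 -0.5  0.2] q [-10. -15. -38.  67.   0.  96.]
over sh t 10.07 tcp [ 0.4617 -0.3341  0.1694] w 0.036 gf 0.0 F [-0.1 -0.1 -0.6] q [-49.   2. -13.  75.   0.  -4.]
(True, np.float64(0.07162601773604865))
grip t 12.02 tcp [ 0.4616 -0.335   0.0746] w 0.0141 gf 60.2 F [ 0.5 -0.   0.6] q [-49.   6. -18.  66.  -0.  -4.]
up t 12.64 tcp [ 0.4614 -0.3347  0.1689] w 0.0139 gf 60.1 F [ 0.1  0.3 -1.1] q [-49.   2. -13.  76.  -0.  -4.]
```

View pics/t1.png

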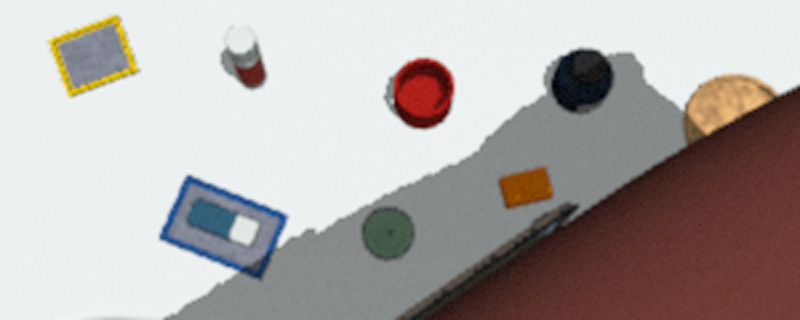

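The picture shows the eraser lying flat in the blue tray at (222,222), and the sharpener is gripped at 14 mm width. Next I'll place the sharpener, then grasp the ink bottle.

```bash
python3 - <<'E'
from h import *
x,y,a=P["yellow_tray"]; w=yaw_near(a,x,y)
over(x,y,.17,w); robot.line_to([x,y,.0815],vel=.1); st("low")
robot.set_gripper(.032); robot.pause(.2); robot.line_to([x,y,.17],vel=.2)
x,y=.584,-.203; w=yaw_near(75,x,y)
over(x,y,.19,w); robot.set_gripper(.07); st("over ink")
I=robot.grab_frame("top"); J=robot.grab_frame("side")
a=cv2.resize(I[130:260,140:300],None,fx=2.5,fy=2.5,interpolation=cv2.INTER_CUBIC); b=cv2.resize(J[125:255,230:390],None,fx=2.5,fy=2.5,interpolation=cv2.INTER_CUBIC)
cv2.imwrite("pics/t2.png",np.hstack([a,b]))
E
```

```text
low t 15.52 tcp [0.5768 0.1598 0.0823] w 0.0138 gf 60.1 F [0.1 0.4 0.1] q [  3.  10. -13.  67.   0.  66.]
over ink t 18.43 tcp [ 0.5841 -0.2027  0.1901] w 0.07 gf 0.0 F [-0.1 -0.2  1.1] q [-31.  10.  -2.  78.   0. -16.]
```

View pics/t2.png

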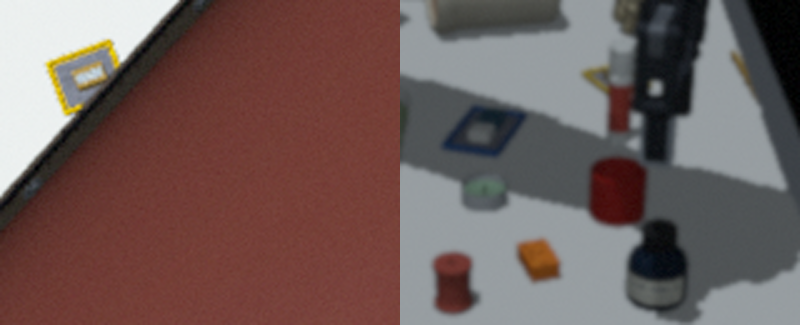

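The sharpener sits in the yellow tray at (88,75), and the gripper is lined up over the ink bottle at side (657,265).

```bash
python3 - <<'E'
from h import *
x,y=.584,-.203
print(robot.line_to([x,y,.086],vel=.1,guard=6)); st("low"); robot.set_gripper(0); st("grip")
z=robot.observe()["tool_pos"][2]
robot.line_to([x,y,z+.05],vel=.08); st("up")
cx,cy,_=P["cork_coaster"]
robot.line_to([cx,cy,z+.05],vel=.08); st("over coaster")
J=robot.grab_frame("side"); cv2.imwrite("pics/t3.png",cv2.resize(J[180:320,230:390],None,fx=4,fy=4,interpolation=cv2.INTER_CUBIC))
E
```

```text
False
low t 19.73 tcp [ 0.5845 -0.2033  0.0869] w 0.0699 gf 0.0 F [ 0.3 -0.2  0.4] q [-31.  13.  -9.  68.  -0. -16.]
grip t 20.11 tcp [ 0.5846 -0.2033  0.0871] w 0.0392 gf 61.0 F [0.2 1.1 7.3] q [-31.  13.  -9.  68.   0. -16.]
up t 20.9 tcp [ 0.5839 -0.2029  0.1368] w 0.0393 gf 60.3 F [ 0.1 -1.1 -0.9] q [-31.  11.  -6.  73.   0. -16.]
over coaster t 22.6 tcp [ 0.5626 -0.3248  0.1371] w 0.0392 gf 60.3 F [ 0.4 -0.3 -0.7] q [-42.  17.  -0.  73.   0. -27.]
```

View pics/t3.png

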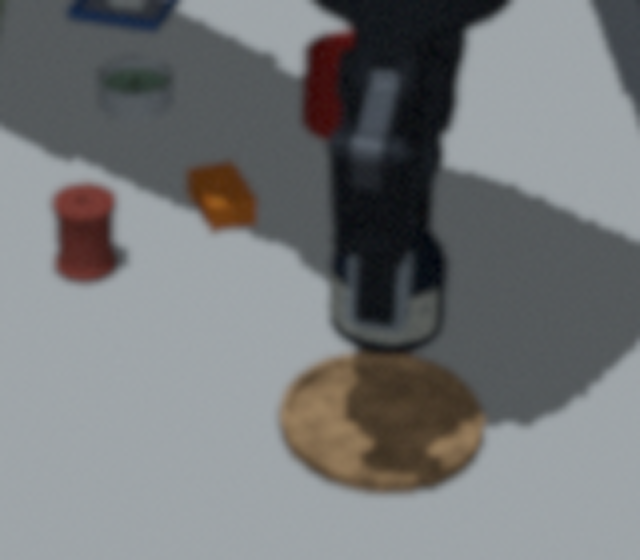

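The bottle is held upright over the coaster, which is centred at about (382,420). I'll lower it, release, and then take the glue stick.

```bash
python3 - <<'E'
from h import *
cx,cy,_=P["cork_coaster"]
robot.line_to([cx,cy,.096],vel=.08); print(robot.line_to([cx,cy,.088],vel=.02,guard=4)); st("placed")
robot.set_gripper(.065); robot.pause(.2); robot.line_to([cx,cy,.19],vel=.15); st("released")
x,y=.572,.0425; w=yaw_near(75,x,y)
over(x,y,.24,w); robot.set_gripper(.055); st("over glue")
I=robot.grab_frame("top"); J=robot.grab_frame("side")
a=cv2.resize(I[130:260,290:450],None,fx=2.5,fy=2.5,interpolation=cv2.INTER_CUBIC); b=cv2.resize(J[100:320,230:390],(400,550),interpolation=cv2.INTER_CUBIC)
cv2.imwrite("pics/t4.png",np.hstack([np.vstack([a,np.zeros((225,400,3),np.uint8)]),b]))
E
```

```text
True
placed t 23.67 tcp [ 0.5629 -0.3257  0.0912] w 0.0393 gf 61.0 F [-0.1  1.5  5.5] q [-42.  18.  -3.  69.   0. -27.]
released t 25.05 tcp [ 0.5621 -0.325   0.1889] w 0.0653 gf 0.0 F [-0.7 -0.6  0.1] q [-42.  15.   4.  79.   0. -27.]
over glue t 26.7 tcp [0.5721 0.0417 0.2398] w 0.0549 gf 0.0 F [-0.1  0.9  0.6] q [-9.  1. -6. 83. -0.  6.]
```

View pics/t4.png

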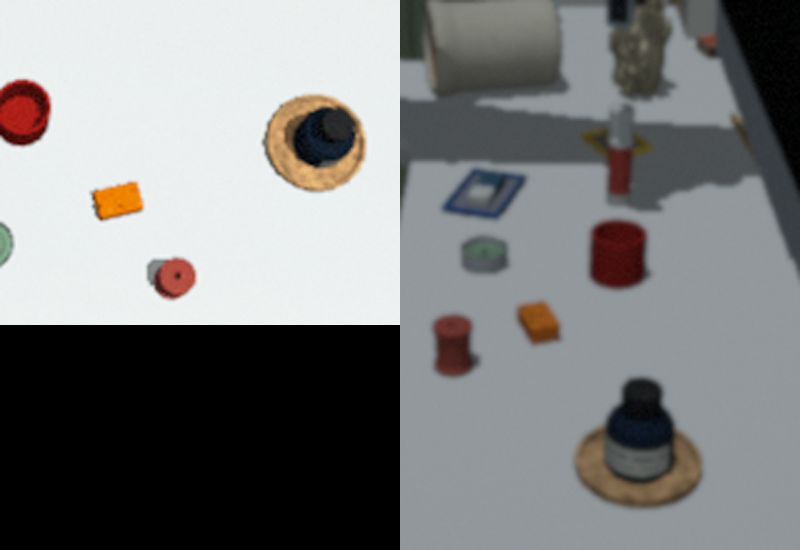

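The ink bottle stands upright inside the coaster rim at side (640,430), and the gripper is lined up over the glue stick at (621,155).

```bash
python3 - <<'E'
from h import *
x,y=.572,.0425
print(robot.line_to([x,y,.120],vel=.12,guard=5)); robot.set_gripper(0); st("grip")
z=robot.observe()["tool_pos"][2]; robot.line_to([x,y,z+.075],vel=.15); st("up")
cx,cy=.563,-.0855
robot.line_to([cx,cy,z+.075],vel=.12); st("over cup")
I=robot.grab_frame("top"); J=robot.grab_frame("side")
cv2.imwrite("pics/t5.png",np.hstack([cv2.resize(K,(400,500),interpolation=cv2.INTER_CUBIC) for K in (J[110:235,275:375],I[120:245,250:350])]))
E
```

```text
False
grip t 28.36 tcp [0.5725 0.0424 0.1208] w 0.0203 gf 58.6 F [-0.3 -0.2  4.3] q [ -9.   4. -15.  70.  -0.   6.]
up t 29.02 tcp [0.5717 0.0425 0.1948] w 0.02 gf 58.5 F [-0.4 -0.8 -0.7] q [ -9.   2. -10.  78.   0.   6.]
over cup t 30.23 tcp [ 0.563  -0.0849  0.1958] w 0.0203 gf 58.5 F [-1.1 -0.2 -0.5] q [-22.   1. -11.  78.   0.  -7.]
```

View pics/t5.png

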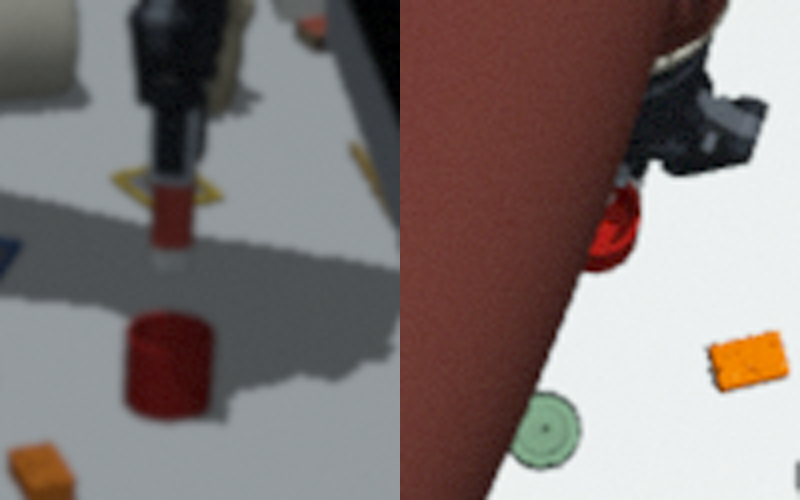

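```bash
python3 - <<'E'
from h import *
print(unproj("side",[(317.5,175.7)],.075),unproj("side",[(317.2,192.0)],.04),unproj("side",[(317.2,212)],.0))
cx,cy=.563,-.0855
print(robot.line_to([cx,cy,.166],vel=.1),robot.line_to([cx,cy,.1215],vel=.04,guard=4)); st("in")
I=robot.grab_frame("side")
cv2.imwrite("pics/t6.png",cv2.resize(I[110:235,275:375],(400,500),interpolation=cv2.INTER_CUBIC))
E
```

```text
[[ 0.56475261 -0.08398235]] [[ 0.56558789 -0.0847012 ]] [[ 0.56672763 -0.09348972]]
False True
in t 31.73 tcp [ 0.5628 -0.0855  0.1247] w 0.0204 gf 58.7 F [0.2 0.7 4.2] q [-22.   3. -16.  71.  -0.  -7.]
```

The stick stopped exactly at cup-floor height (TCP 0.1247 = 0.1208 + 0.004), so I'll release it and back off.

```bash
python3 - <<'E'
from h import *
cx,cy=.563,-.0855
robot.set_gripper(.045); robot.pause(.2); robot.line_to([cx,cy,.27],vel=.15)
robot.goto_joints([-77.619,5.964,5.575,89.605,0,77.527]); robot.pause(.5); st("home")
I=robot.grab_frame("top"); J=robot.grab_frame("side")
cv2.imwrite("pics/t7.png",np.hstack([cv2.resize(I[140:260,140:450],None,fx=1.55,fy=1.55,interpolation=cv2.INTER_CUBIC).copy()[:186,:480].repeat(1,0),np.zeros((186,320,3),np.uint8)]) if 0 else np.vstack([cv2.resize(I[140:250,140:450],(700,248),interpolation=cv2.INTER_CUBIC),np.hstack([cv2.resize(J[120:320,230:390],(280,350),interpolation=cv2.INTER_CUBIC),cv2.resize(J[130:215,240:340],(420,350),interpolation=cv2.INTER_CUBIC)])]))
E
```

```text
home t 35.96 tcp [ 0.2523 -0.5444  0.3039] w 0.0451 gf 0.0 F [ 0.5 -0.3  0. ] q [-78.   6.   6.  90.   0.  78.]
```

View pics/t7.png

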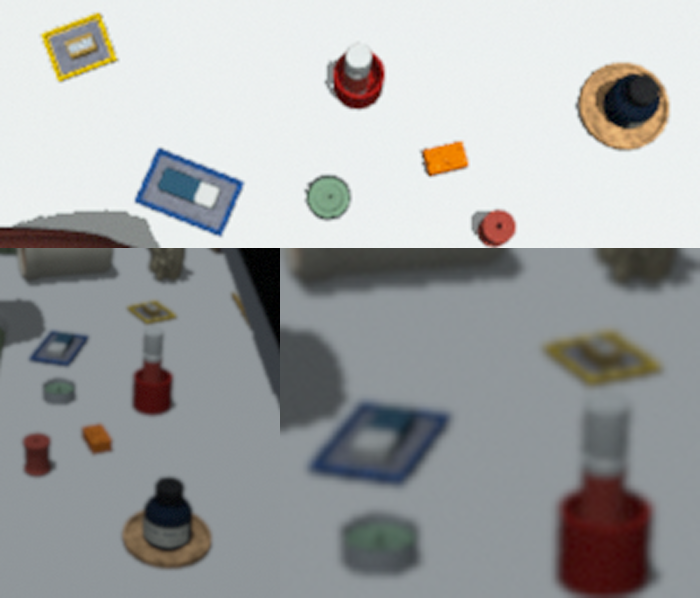

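All four are in their holders: the eraser at (188,190), the sharpener at (82,46), the glue stick upright in the cup at (358,70), and the ink bottle upright on the coaster at (635,100). The reel at (496,226), the candle at (328,197) and the orange block haven't moved.

```bash
python3 -c "
from plant import robot;print(robot.job_done())"
```

```text
the job is handed in; nothing more can be done
None
```

I put all four pieces away in the order asked and handed the job in at about 36 s; the ink bottle stayed upright and the reel, candle and orange look-alike were left alone.

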